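# Lock the lathe's carriage stop with the square T-key

## Task

Take the red T-key from the wooden stand, push its square tip fully home into the square recess of the clamp knob (bare metal with four black lobes) on the lathe's blue carriage stop, and with the key turn the knob clockwise (seen from above) as far as it goes, so that its white pointer comes from the red mark to the green one and the stop is locked. Use only the key on the knob, do not shift the stop along the bed by more than a few millimetres, leave the yellow key in the stand, and finally let go of the red key, leaving it standing fully seated in the knob.

Things in the scene. Friction and masses are not known exactly. Their poses are not given: they have to be found in the camera images.
- red_key: Loose steel T-key standing in a stand hole, 118 mm tall, 150 g. Origin: centre of tip's end; z up the shank, x along the bar. Tip 14 x 14 mm square (sides along x, y), z 0 to 26 mm, its last 5 mm 10 x 10 mm; collar 34 mm dia. at z 26 to 34 (rests on the stand's top); shank 14 mm dia.; red bar 80 (x) x 16 (y) x 18 mm at z 100 to 118.
- key_bar (a point): Centre of the red key's handle bar, 109 mm above the tip's end; axes as red_key.
- key_collar (a point): Centre of the collar's underside on the red key, 26 mm above the tip's end. When the tip is fully home it lies on the knob's top, at recess.
- yellow_key: The other T-key of the same size, with a yellow bar and a round 20 mm tip that fits no recess here; stands in the other hole. Origin at the tip's end, z up the shank, x along the bar. Leave it.
- stand: Fixed light wooden key stand, 75 (x) x 200 (y) x 50 mm high, origin under its centre. Two 23 mm square holes 34 mm deep, 65 mm either side of the centre along y.
- recess (a point): Centre of the mouth of the square recess, level with the knob's top; turns with the knob. z up; the recess's sides lie along x and y; it is 16 x 16 mm wide and 29 mm deep, with a 3 mm chamfer at the mouth. The white pointer points along -x of this point.
- knob: Captive clamp knob with a bare metal 46 mm square core, 32 mm high, and four black lobes, 70 mm across, on top of the carriage stop; origin on its axis at its underside, 32 mm below recess. The recess is in the middle of its top.
- clamp (a joint): Angle of the clamp knob in rad: 0 fully free (pointer at the red mark), grows clockwise seen from above, 1.5 hard stop, locked (pointer at the green mark). Needs about 0.15 N m.
- stop_top (a point): Centre of the top of the blue carriage stop, on the knob's axis at its underside, 107 mm above the table. The stop is 130 (x, across the bed) x 96 (y, along the bed) x 45 mm high and slides stiffly (about 18 N) along y on the rails. A red mark lies on its -x side and a green one on its +y side.
- lathe: Fixed small lathe, origin at table height under the middle of its bed; bed 150 (x) x 740 (y) mm, rails' top 62 mm high, carriage with tool post to 134 mm high from y = 0 to 95 mm, chuck and headstock to 202 mm high beyond y = 130 mm.
Mind the look-alikes: they are no part of the job. What is shaped like the red_key but pink or purple is not meant.

How it is judged:
By the outcome, as a careful person would: the job done as asked, in the order asked, and still so for the second after the job is handed in, with the robot touching nothing.
It also fails if it takes over 45 s, if anything falls off the work surface, if the arm or the gripper's body presses on something with over 40 N, if the wrist force passes 120 N, or if a joint passes its speed limit or range.

## Robot

A 7-joint arm with a two-finger parallel gripper is mounted at the origin on the work surface. World frame = base frame: x ahead of the robot, y to its left, z up, the work surface at z = 0. Lengths are in m, angles in rad, forces in N, time in s.
With the tool pointing down it reaches from about 0.425 to 0.875 m from the base axis. Payload 4.7 kg.
Tool frame: the origin (TCP) lies on the centre line of the jaws, within the pads' length; the fingertips stand 14 mm ahead of it and the grasp point (between the pads) lies 5 mm behind it; z points along the fingers, y is the line along which they close (so a half turn about z gives the same grasp; the last joint's range is limited). The gripper opens to 87 mm and grips with 3 to 60 N. Pads are 19 mm wide; open, the fingers measure 117 mm over their backs; the gripper's body (75 mm by 190 mm) begins 51 mm behind the grasp point.
Start: joints at [-1.25, 0.321, -0.07, 1.45, 0.023, 1.371, -0.057], TCP at [0.196, 0.62, 0.237] pointing down, gripper open.
Joint ranges: [-2.86, 2.86], [-0.3, 2.09], [-1.38, 1.24], [0.06, 2.45], [-1.56, 4.7], [0.09, 2.05], [-2.69, 2.69]. Speed limits (rad/s): [2.57, 2.57, 3.14, 3.14, 3.14, 3.14, 3.14].

## Interface

Orientations are given as a rotation vector (axis times angle).
In Python, from bench import ctrl gives the robot as it stands.
- The arm moves only by the tool send_rows, never from a script. Its argument "steps" is a list of rows, each an object of numbers: "tx", "ty", "tz": the shift along the tool's x, y, z in units of 60 mm (1.0 is 60 mm); "turn": the turn about the tool's z in units of 8 degrees (1.0 is 8 degrees); "grip": the opening, from 0 (shut) to 1 (fully open). A call has 1 to 12 rows; each row shifts and turns the commanded pose from where the row before left it, along the tool's axes as they then stand; what a row does not reach is not made up. A row lasts 1/8 s, in which the tool goes at most 62.5 mm and 10.7 degrees, less where a joint would pass 70% of its speed; a pose out of reach is approached as far as the arm can. A call is refused whole if a number of a shift passes 1 or a number of a turn 1, either way. A call with a gripper value outside its range is refused whole. The fingers move at their own pace and stop on an object; "newtons" is the grip in N (left out, the last holds). Time passes only in rows, so rows that do not move let the fingers close. It gives the time, the measured TCP pose, the force, the opening and the grip force at its end, in the units of the state.
- ctrl.get_state(): the state, without advancing time (a new reading comes with each control period).
- ctrl.get_image(name): name is "scene" or "top" or "wrist"; returns a dict with "pixels" (384x512x3 uint8, red, green, blue), "K" (3x3 intrinsics, pixels), "cam_to_world" (4x4, takes a point from camera to world coordinates); the wrist camera has in their place "T_tool_cam" (4x4, takes a point from camera to tool coordinates, whose origin is the TCP and whose axes are the flange's). Camera axes: x right, y down, z forward; pixel columns grow to the right and rows downward; lengths in m; the calibration is good to about 2 mm. A picture is of the moment at which its call begins: read the wrist's pose just before it. There is no depth.
- ctrl.close_job(): hands the job in; it is judged then, once.
The state is a dict: "time": time; "joint_positions": joint angles; "qd": joint speeds; "joint_torque": joint torques, N m; "position": TCP position; "tool_rot": TCP orientation; "ft_force": force on the tool from outside, world axes, zero at the start; "torque": the same for the moment, N m; "grip_width": opening from 0.0 (shut) to 1.0 (fully open); "grip_force": force on a finger pad.
Only numpy, scipy, OpenCV 4.12 (cv2) and the standard library are available. Lean on these libraries where they do the work, as an engineer would, in place of code of your own. Each camera call takes 0.05 s, during which the arm holds its last target. There are 200 camera calls.

## Working session

There is one attempt and no reset: what is moved stays moved. The work goes in short steps, Python scripts to look and compute and a tool call to move; the robot and the scene stay as the last step left them, time stands still between calls to the robot, and variables do not carry over. Pictures are saved under pics/ and viewed, at most 10 in all, crops included, and the job is handed in when it is done.

Besides the shell and the picture viewer there is one more tool, called after "Call:" as name(argument=value, ...), one argument or row to a line, values as JSON. send_rows: Moves the arm, as the interface text tells. Its arguments: {"type":"object","properties":{"steps":{"type":"array"},"newtons":{"type":"number"}},"required":["steps"]}

```bash
mkdir -p pics; ls; python3 - <<'E'
from bench import ctrl
import cv2,numpy as np
s=ctrl.get_state();print({k:np.round(v,3).tolist() for k,v in s.items()})
a=[]
for n in("scene","top"):
    d=ctrl.get_image(n);np.savez(f"pics/{n}0.npz",**d);a.append(d["pixels"][:,:,::-1]);print(n,d["K"].round(1).tolist(),d["cam_to_world"].round(3).tolist())
for n,i in zip(("scene","top"),a): cv2.imwrite(f"pics/{n}0.png",cv2.resize(i,(768,576),interpolation=cv2.INTER_CUBIC))
E
```

```text
pics
{'time': 0.0, 'joint_positions': [-1.25, 0.322, -0.07, 1.452, 0.023, 1.371, -0.057], 'qd': [-0.002, -0.0, -0.001, -0.002, -0.002, 0.0, 0.0], 'joint_torque': [0.001, -49.129, -0.403, -31.252, -0.064, 0.044, 0.0], 'position': [0.196, 0.619, 0.235], 'tool_rot': [-0.48, -3.105, 0.003], 'ft_force': [-0.334, -0.04, -0.054], 'torque': [-0.014, -0.007, -0.009], 'grip_force': 0.0, 'grip_width': 1.0}
scene [[489.7, 0.0, 255.8], [0.0, 489.7, 190.8], [0.0, 0.0, 1.0]] [[0.306, 0.676, -0.67, 1.314], [0.952, -0.214, 0.218, -0.216], [0.004, -0.705, -0.709, 0.953], [0.0, 0.0, 0.0, 1.0]]
top [[374.4, 0.0, 248.3], [0.0, 374.4, 188.9], [0.0, 0.0, 1.0]] [[-0.034, -0.972, 0.233, 0.25], [-0.999, 0.033, -0.009, 0.022], [0.001, -0.233, -0.973, 1.269], [0.0, 0.0, 0.0, 1.0]]
```

View pics/scene0.png

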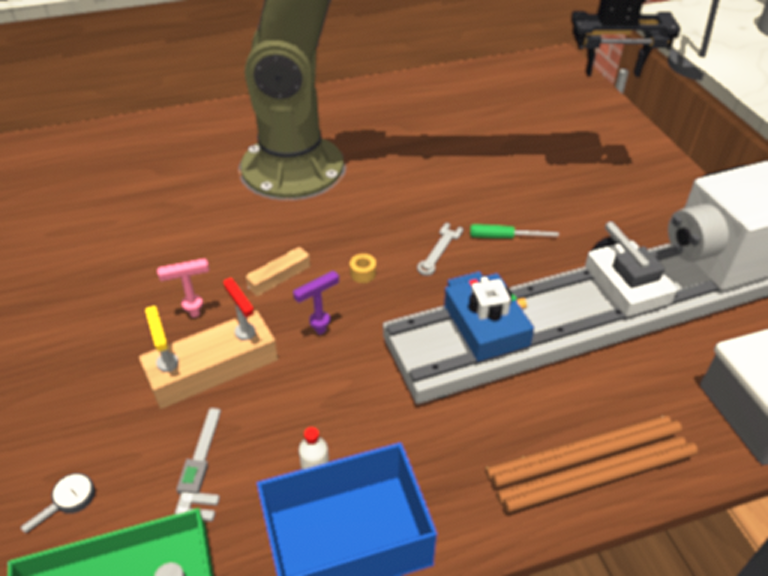

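View pics/top0.png

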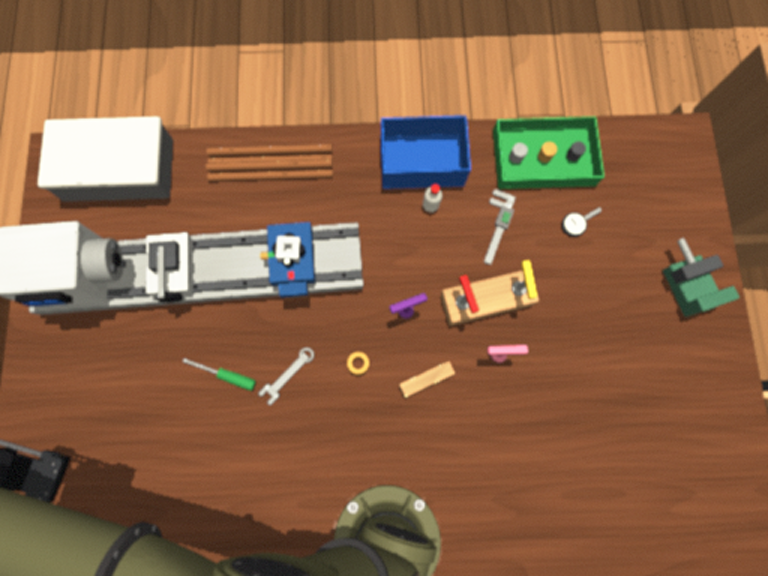

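Scene at 768 px wide: red T-key (238,297), standing in the wooden stand. Look-alikes: purple T (317,287), pink T (183,268), yellow key (155,328), red bottle cap (312,434), and the red mark on the stop (473,283). In the top view, the red bar is at (469,294) and the knob at (288,247). I choose the red bar in the stand and measure it next.

```bash
cat > h.py <<'E'
import numpy as np,cv2
def ray(d,uv,T=None):
    T=d["cam_to_world"] if T is None else T
    v=np.linalg.inv(d["K"])@np.array([uv[0],uv[1],1.]);v=T[:3,:3]@v
    return T[:3,3],v/np.linalg.norm(v)
def tri(rs):
    A=sum(np.eye(3)-np.outer(v,v) for o,v in rs);b=sum((np.eye(3)-np.outer(v,v))@o for o,v in rs)
    p=np.linalg.solve(A,b);return p,[np.linalg.norm(np.cross(p-o,v)) for o,v in rs]
def plane(r,z): o,v=r;return o+v*(z-o[2])/v[2]
def mask(px,h0,h1,s0=120,v0=60,s1=255,box=None):
    h=cv2.cvtColor(px,cv2.COLOR_RGB2HSV)
    m=cv2.inRange(h,(max(h0,0),s0,v0),(h1,s1,255))
    if h0<0:m|=cv2.inRange(h,(180+h0,s0,v0),(180,s1,255))
    if box:
        k=np.zeros_like(m);k[box[1]:box[3],box[0]:box[2]]=1;m*=k
    return m
def blobs(m,amin=8):
    n,l,st,c=cv2.connectedComponentsWithStats(m)
    return [(int(st[i,4]),c[i].round(2).tolist(),i) for i in range(1,n) if st[i,4]>=amin],l
def line(m):
    p=cv2.findNonZero(m);r=cv2.minAreaRect(p);return cv2.boxPoints(r),r
E
python3 - <<'E'
from h import *
D={n:dict(np.load(f"pics/{n}0.npz")) for n in("scene","top")}
R={}
for n,d in D.items():
    b,l=blobs(mask(d["pixels"],-6,6,170,90));print(n,b)
    c=cv2.cvtColor(d["pixels"],cv2.COLOR_RGB2BGR)
    x,y=(165,200) if n=="scene" else (315,197)
    if n=="scene":kn=c[170:250,280:370];ke=c[170:250,120:210]
    else:kt=c[140:200,165:225];kk=c[170:230,285:345]
f=lambda i:cv2.resize(i,(400,300),interpolation=cv2.INTER_CUBIC)
cv2.imwrite("pics/c1.png",np.vstack([np.hstack([f(kn),f(ke)]),np.hstack([f(kt),f(kk)])]))
E
```

```text
scene [(235, [158.49, 197.08], 1), (91, [207.15, 288.96], 3)]
top [(25, [289.8, 125.24], 1), (131, [311.89, 194.37], 3)]
```

View pics/c1.png

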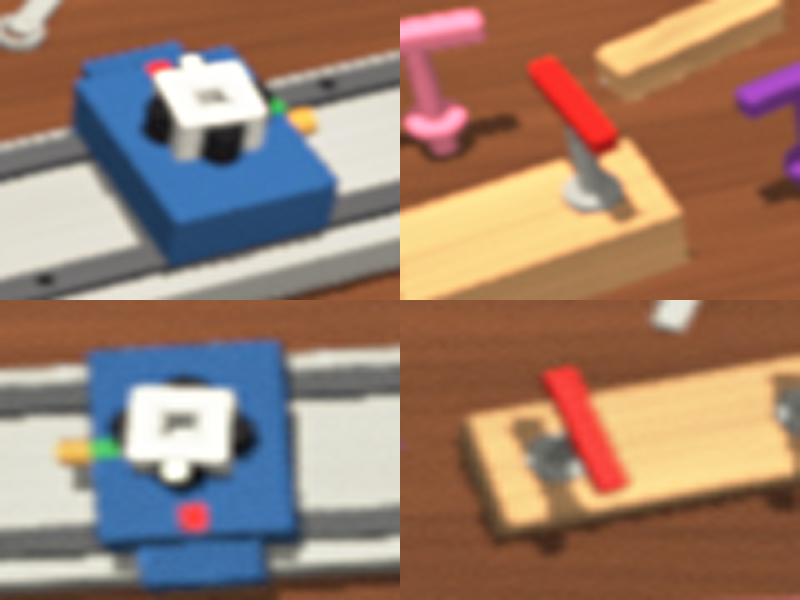

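The crop shows the red bar on the T-key in the stand, and the knob's white square top with its recess, with the white pointer toward the red mark. The choice is confirmed, so I triangulate.

```bash
python3 - <<'E'
from h import *
D={n:dict(np.load(f"pics/{n}0.npz")) for n in("scene","top")}
S,T=D["scene"],D["top"]
print("bar",tri([ray(S,(158.49,197.08)),ray(T,(311.89,194.37))]))
for n,d,i in(("S",S,1),("T",T,3)):
    b,l=blobs(mask(d["pixels"],-6,6,170,90));q,r=line((l==i).astype(np.uint8));
    w=[plane(ray(d,u),.13)[:2] for u in q];print(n,np.round(w,4).tolist())
# white knob top
for n,d,bx in(("S",S,(310,182,350,220)),("T",T,(180,150,205,178))):
    h=cv2.cvtColor(d["pixels"],cv2.COLOR_RGB2HSV);m=cv2.inRange(h,(0,0,195),(180,60,255));k=np.zeros_like(m);k[bx[1]:bx[3],bx[0]:bx[2]]=1;m*=k
    print(n);print("\n".join("".join("#" if v else "." for v in r[bx[0]:bx[2]]) for r in m[bx[1]:bx[3]]))
    b,l=blobs(m);print(n,b)
    for t in(100,130,160):
        g=(d["pixels"][...,0]<t)
    for z in(.135,.139,.143):
        q,r=line((l==max(b)[2]).astype(np.uint8));w=np.array([plane(ray(d,u),z)[:2] for u in q]);print(z,w.mean(0).round(4),w.round(3).tolist())
    cc=(325+0,195) 
E
```

```text
bar (array([ 0.49634351, -0.1852652 ,  0.13935581]), [np.float64(0.0008169999152508819), np.float64(0.0008169999152508463)])
S [[0.4475, -0.2077], [0.4354, -0.1888], [0.5249, -0.1647], [0.5356, -0.183]]
T [[0.5329, -0.1672], [0.5381, -0.1866], [0.4592, -0.2037], [0.4542, -0.1845]]
S
........................................
........................................
........................................
...........####.........................
...........#####...#####................
...........##############...............
.........################...............
......####################..............
.....#####################..............
.....#####################..............
.....######################.............
......#####################.............
......############.#########............
.......########.....########............
.......#########.....########...........
........#####################...........
........######################..........
.........#####################..........
.........#####################..........
..........###################........
[... 1348 characters left out ...]
..###############.....
....######....#####......
....######....#####......
....######....#####......
....###############......
....###############......
....###############......
....###############......
....###############......
....###############......
.........####....#.......
.........####............
.........####............
..........##.............
.........................
.........................
T [(221, [191.12, 164.89], 1)]
0.135 [0.602  0.1883] [[0.632, 0.212], [0.631, 0.165], [0.572, 0.165], [0.573, 0.212]]
0.139 [0.6008 0.1877] [[0.631, 0.211], [0.63, 0.164], [0.57, 0.164], [0.572, 0.211]]
0.143 [0.5995 0.1871] [[0.63, 0.211], [0.628, 0.164], [0.569, 0.164], [0.571, 0.21]]
```

```bash
cat >> h.py <<'E'
from scipy.spatial.transform import Rotation as Ro
def pose(s):
    R=Ro.from_rotvec(s["tool_rot"]).as_matrix();T=np.eye(4);T[:3,:3]=R;T[:3,3]=s["position"];return T
def yawy(T): return np.degrees(np.arctan2(T[1,1],T[0,1]))
def plan(T,p,w=None):
    d=T[:3,:3].T@(np.array(p)-T[:3,3])/.06
    y=yawy(T);print("tool units",d.round(2),"n>=",round(np.linalg.norm(d)/1.04,1),"yaw y",round(y,1),"turn",None if w is None else round((y-w)/8,2))
def wrist(ctrl):
    s=ctrl.get_state();d=ctrl.get_image("wrist");return s,d,pose(s)@d["T_tool_cam"]
E
python3 - <<'E'
from h import *
from bench import ctrl
s,d,W=wrist(ctrl);print(d["T_tool_cam"].round(3).tolist(),d["K"][0])
T=pose(s);print(T.round(3));plan(T,(.47,.2,.36),102);plan(T,(.54,.19,.36),102)
E
```

```text
[[0.001, -0.962, -0.271, 0.074], [1.0, 0.0, 0.001, -0.0], [-0.0, -0.271, 0.962, -0.149], [0.0, 0.0, 0.0, 1.0]] [310.23982083   0.         253.25978742]
[[-0.953  0.302 -0.     0.196]
 [ 0.302  0.953 -0.002  0.619]
 [-0.    -0.002 -1.     0.236]
 [ 0.     0.     0.     1.   ]]
tool units [-6.46 -5.29 -2.06] n>= 8.3 yaw y 72.4 turn -3.7
tool units [-7.62 -5.09 -2.06] n>= 9.0 yaw y 72.4 turn -3.7
```

```bash
python3 - <<'E'
from h import *
from bench import ctrl
T=pose(ctrl.get_state());plan(T,(.61,.19,.30),95)
E
```

```text
tool units [-8.73 -4.74 -1.06] n>= 9.6 yaw y 72.4 turn -2.82
```

Call:
send_rows(
  steps=[
    {"tz": -1},
    {"tx": -0.87,"ty": -0.47},
    {"tx": -0.87,"ty": -0.47},
    {"tx": -0.87,"ty": -0.47},
    {"tx": -0.87,"ty": -0.47},
    {"tx": -0.87,"ty": -0.47},
    {"tx": -0.87,"ty": -0.47},
    {"tx": -0.87,"ty": -0.47},
    {"tx": -0.87,"ty": -0.47},
    {"tx": -0.87,"ty": -0.47},
    {"tx": -0.87,"ty": -0.47},
  ],
)

```text
validation failed for argument at $.st...
```

Call:
send_rows(
  steps=[
    {"turn": -1},
    {"turn": -1},
    {"turn": -0.8},
    {},
    {},
  ],
)

```text
validation failed for argument at $.st...
```

```bash
cat > w.py <<'E'
from h import *
from bench import ctrl
import sys
s,d,W=wrist(ctrl);n=sys.argv[1]
np.savez(f"pics/{n}.npz",pixels=d["pixels"],K=d["K"],W=W,T=pose(s))
cv2.imwrite(f"pics/{n}.png",cv2.resize(d["pixels"][:,:,::-1],(768,576)))
print(s["time"],s["position"],yawy(pose(s)),np.round(s["joint_positions"],2))
E
python3 w.py w1
```

```text
0.15 [0.1962541  0.6192523  0.23571402] 72.4214059191592 [-1.25  0.32 -0.07  1.45  0.02  1.37 -0.06]
```

View pics/w1.png

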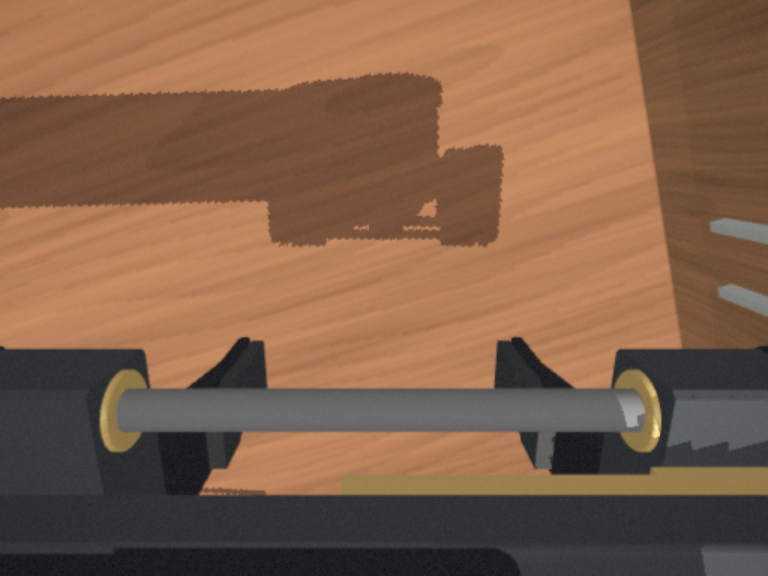

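The picture shows only the table and the hand's shadow, with the pads at (220,430) and (540,430). The move was refused, probably because each row needs all its fields.

Call:
send_rows(
  steps=[
    {"tx": 0,"ty": 0,"tz": -1,"turn": 0,"grip": 1},
    {"tx": -0.87,"ty": -0.47,"tz": 0,"turn": 0,"grip": 1},
    {"tx": -0.87,"ty": -0.47,"tz": 0,"turn": 0,"grip": 1},
    {"tx": -0.87,"ty": -0.47,"tz": 0,"turn": 0,"grip": 1},
    {"tx": -0.87,"ty": -0.47,"tz": 0,"turn": 0,"grip": 1},
    {"tx": -0.87,"ty": -0.47,"tz": 0,"turn": 0,"grip": 1},
    {"tx": -0.87,"ty": -0.47,"tz": 0,"turn": 0,"grip": 1},
    {"tx": -0.87,"ty": -0.47,"tz": 0,"turn": 0,"grip": 1},
    {"tx": -0.87,"ty": -0.47,"tz": 0,"turn": 0,"grip": 1},
    {"tx": -0.87,"ty": -0.47,"tz": 0,"turn": 0,"grip": 1},
    {"tx": -0.87,"ty": -0.47,"tz": 0,"turn": 0,"grip": 1},
  ],
)

```text
time: 1.58
position: [0.6098, 0.1918, 0.2966]
tool_rot: [0.479, 3.105, 0.001]
ft_force: [0.0, 0.1, -0.0]
grip_width: 0.998
grip_force: 0.0
```

Call:
send_rows(
  steps=[
    {"tx": 0,"ty": 0,"tz": 0,"turn": -1,"grip": 1},
    {"tx": 0,"ty": 0,"tz": 0,"turn": -1,"grip": 1},
    {"tx": 0,"ty": 0,"tz": 0,"turn": -0.8,"grip": 1},
    {"tx": 0,"ty": 0,"tz": 0,"turn": 0,"grip": 1},
  ],
)

```text
time: 2.08
position: [0.6087, 0.1931, 0.2963]
tool_rot: [0.13, -3.139, -0.0]
ft_force: [0.0, 0.3, 0.2]
grip_width: 0.998
grip_force: 0.0
```

```bash
python3 w.py w2
```

```text
2.075 [0.60871462 0.19314956 0.29632462] 94.75253078495598 [-0.56  0.28  0.27  1.4  -0.07  1.48  1.36]
```

View pics/w2.png

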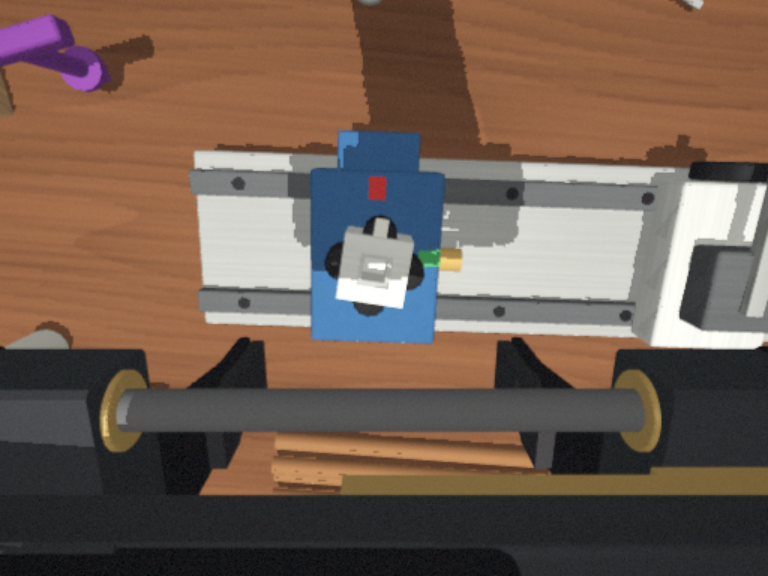

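The wrist view shows the knob's square top with corners near (345,226), (412,237), (405,308) and (337,298), the recess at (375,266), the pointer at (381,228) toward the red mark (378,188), and the green mark at (430,258). I take a second view from 60 mm away.

Call:
send_rows(
  steps=[
    {"tx": 0,"ty": -1,"tz": 0,"turn": 0,"grip": 1},
    {"tx": 0,"ty": 0,"tz": 0,"turn": 0,"grip": 1},
  ],
)

```text
time: 2.38
position: [0.6148, 0.1262, 0.2971]
tool_rot: [-0.114, 3.138, -0.006]
ft_force: [-0.2, 0.3, 0.3]
grip_width: 0.999
grip_force: 0.0
```

```bash
python3 w.py w3; python3 - <<'E'
from h import *
f=[];out=[];C=[]
for n in("w2","w3"):
    d=dict(np.load(f"pics/{n}.npz"));h=cv2.cvtColor(d["pixels"],cv2.COLOR_RGB2HSV)
    u=d["K"]@(np.linalg.inv(d["W"])@[.607,.188,.139,1])[:3];u=(u[:2]/u[2]).round().astype(int);print(n,u)
    m=cv2.inRange(h,(0,0,95),(180,70,255));k=np.zeros_like(m);cv2.circle(k,u.tolist(),36,1,-1);m*=k
    m=cv2.morphologyEx(m,cv2.MORPH_OPEN,np.ones((13,13)));m=cv2.morphologyEx(m,cv2.MORPH_CLOSE,np.ones((13,13)))
    b,l=blobs(m,200);print(b);i=max(b)[2];q,r=line((l==i).astype(np.uint8));print(r)
    c=np.array(max(b)[1]);C.append(ray(d,c,d["W"]))
    w=np.array([plane(ray(d,x,d["W"]),.139)[:2] for x in q]);print(w.mean(0).round(4),plane(C[-1],.139).round(4),[round(float(np.degrees(np.arctan2(*(w[(j+1)%4]-w[j])[::-1]))),1) for j in range(4)],np.linalg.norm(np.diff(w,axis=0),axis=1).round(4))
    v=d["pixels"][u[1]-40:u[1]+40,u[0]-50:u[0]+50,::-1].copy();mm=cv2.drawContours(v.copy(),cv2.findContours(m[u[1]-40:u[1]+40,u[0]-50:u[0]+50],0,1)[0],-1,(0,0,255),1)
    f.append(np.hstack([cv2.resize(x,(400,300),interpolation=cv2.INTER_CUBIC) for x in(v,mm)]))
print(tri(C));cv2.imwrite("pics/c2.png",np.vstack(f))
E
```

```text
2.375 [0.61481195 0.12622462 0.29711274] 94.17679652353276 [-0.49  0.25  0.3   1.43 -0.07  1.47  1.45]
w2 [248 181]
[(2095, [249.31, 179.39], 1)]
((249.32998657226562, 179.19000244140625), (46.527626037597656, 46.9518928527832), 8.130102157592773)
[0.6057 0.1888] [0.6054 0.1888 0.139 ] [175.5, 86.6, -2.2, -93.7] [0.0486 0.0461 0.0489]
w3 [315 179]
[(2121, [315.9, 177.88], 1)]
((316.1318359375, 177.68255615234375), (47.29203414916992, 47.610496520996094), 9.162346839904785)
[0.6056 0.1887] [0.6053 0.1884 0.139 ] [177.2, 85.1, -0.4, -95.2] [0.0488 0.0473 0.0492]
(array([0.60567793, 0.18878042, 0.1374556 ]), [np.float64(4.8143731539651456e-05), np.float64(4.814373153952436e-05)])
```

View pics/c2.png

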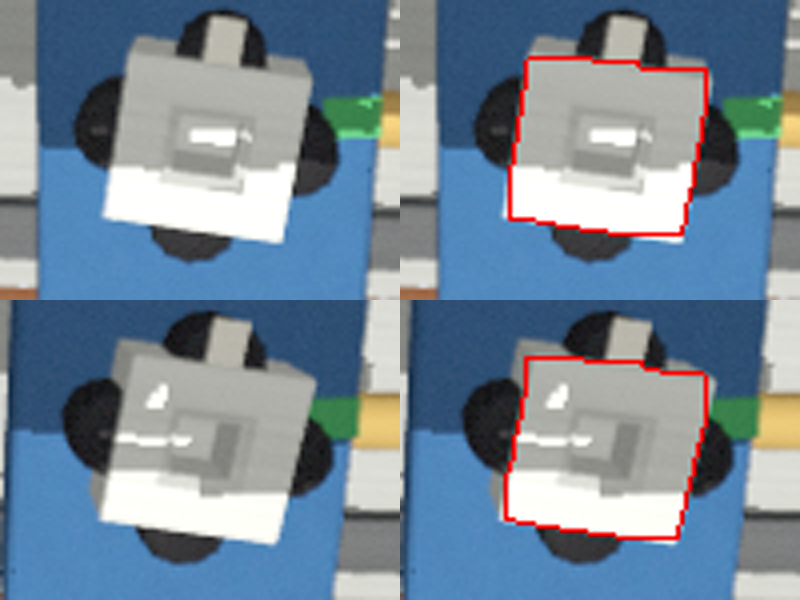

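Both crops show the recess as a dark square in the middle of the knob's top, which is turned about 8° in the image. That puts the recess centre near (0.6065, 0.189, 0.138), with its sides along yaw 86° and -4°. Next, to the red key.

```bash
python3 - <<'E'
from h import *
from bench import ctrl
T=pose(ctrl.get_state());plan(T,(.497,-.186,.30),102)
E
```

```text
tool units [ 2.35 -5.1  -0.05] n>= 5.4 yaw y 94.4 turn -0.95
```

Call:
send_rows(
  steps=[
    {"tx": 0.39,"ty": -0.85,"tz": 0,"turn": 0,"grip": 1},
    {"tx": 0.39,"ty": -0.85,"tz": 0,"turn": 0,"grip": 1},
    {"tx": 0.39,"ty": -0.85,"tz": 0,"turn": 0,"grip": 1},
    {"tx": 0.39,"ty": -0.85,"tz": 0,"turn": 0,"grip": 1},
    {"tx": 0.39,"ty": -0.85,"tz": 0,"turn": 0,"grip": 1},
    {"tx": 0.39,"ty": -0.85,"tz": 0,"turn": 0,"grip": 1},
    {"tx": 0,"ty": 0,"tz": 0,"turn": -1,"grip": 1},
    {"tx": 0,"ty": 0,"tz": 0,"turn": 0,"grip": 1},
    {"tx": 0,"ty": 0,"tz": 0,"turn": 0,"grip": 1},
  ],
)

```text
time: 3.55
position: [0.5003, -0.1818, 0.2965]
tool_rot: [-0.351, 3.122, 0.001]
ft_force: [0.3, 0.5, 0.4]
grip_width: 1.0
grip_force: 0.0
```

```bash
python3 w.py k1
```

```text
3.55 [ 0.50027059 -0.1817544   0.29645793] 102.81882043897546 [-0.2   0.04  0.51  1.67 -0.02  1.44  2.11]
```

Call:
send_rows(
  steps=[
    {"tx": 0,"ty": 0.7,"tz": 0,"turn": 0,"grip": 1},
    {"tx": 0,"ty": 0,"tz": 0,"turn": 0,"grip": 1},
  ],
)

```text
time: 3.85
position: [0.4908, -0.138, 0.2964]
tool_rot: [-0.36, 3.121, 0.003]
ft_force: [0.4, -0.4, 0.1]
grip_width: 1.0
grip_force: 0.0
```

```bash
python3 w.py k2; python3 - <<'E'
from h import *
C=[];f=[]
for n in("k1","k2"):
    d=dict(np.load(f"pics/{n}.npz"));m=mask(d["pixels"],-6,6,170,70);b,l=blobs(m,100);print(n,b);i=max(b)[2]
    q,r=line((l==i).astype(np.uint8));print(r);C.append(ray(d,r[0],d["W"]))
    for z in(.133,.142):
        w=np.array([plane(ray(d,x,d["W"]),z)[:2] for x in q]);e=np.diff(w,axis=0);print(z,w.mean(0).round(4),np.degrees(np.arctan2(e[:,1],e[:,0])).round(1),np.linalg.norm(e,axis=1).round(4))
    f.append(cv2.resize(d["pixels"][:,:,::-1],(400,300)))
    q0=[q]
print(tri(C));cv2.imwrite("pics/c3.png",np.hstack(f))
E
```

```text
3.85 [ 0.49077785 -0.13804477  0.29643026] 103.14880220261772 [-0.25 -0.02  0.47  1.71  0.01  1.44  2.02]
k1 [(1144, [250.6, 173.4], 1)]
((250.64527893066406, 173.84152221679688), (78.10013580322266, 15.28990364074707), 87.51044464111328)
0.133 [ 0.4944 -0.1858] [105.3  15.5 -74.5] [0.0152 0.0819 0.0163]
0.142 [ 0.4925 -0.1862] [105.3  15.5 -74.5] [0.0147 0.0795 0.0158]
k2 [(1260, [206.54, 172.82], 1)]
((206.62400817871094, 173.11279296875), (78.7196044921875, 16.7797908782959), 85.31410217285156)
0.133 [ 0.4944 -0.1861] [107.8  15.9 -71.9] [0.0167 0.0822 0.0179]
0.142 [ 0.4922 -0.1852] [107.8  15.9 -71.9] [0.0162 0.0798 0.0174]
(array([ 0.49259807, -0.18624778,  0.13489611]), [np.float64(6.201993461584436e-06), np.float64(6.20199346151912e-06)])
```

View pics/c3.png

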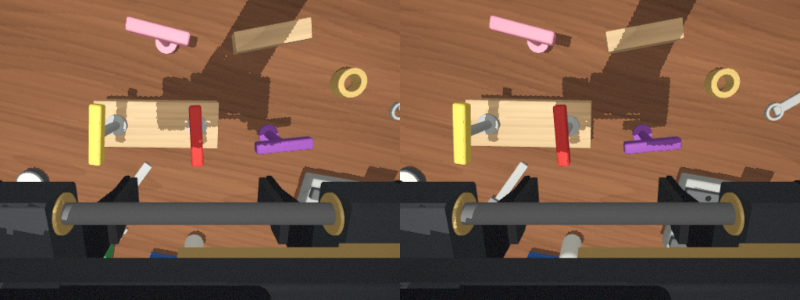

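Both views show the red bar upright at (195,135) and (562,135), the yellow key to its left, and the purple one outside the stand to its right. Bar centre is (0.4935, -0.186, 0.134), with the bar at yaw 15.5°. Now aligning.

```bash
python3 - <<'E'
from h import *
from bench import ctrl
T=pose(ctrl.get_state());print(T.round(3));plan(T,(.4935,-.186,.128),105.5)
E
```

```text
[[-0.974 -0.225  0.     0.491]
 [-0.225  0.974  0.    -0.14 ]
 [-0.     0.    -1.     0.297]
 [ 0.     0.     0.     1.   ]]
tool units [ 0.13 -0.75  2.81] n>= 2.8 yaw y 103.0 turn -0.31
```

Call:
send_rows(
  steps=[
    {"tx": 0.13,"ty": -0.75,"tz": 0,"turn": 0,"grip": 0.7},
    {"tx": 0,"ty": 0,"tz": 0,"turn": -0.3,"grip": 0.7},
    {"tx": 0,"ty": 0,"tz": 0.8,"turn": 0,"grip": 0.7},
    {"tx": 0,"ty": 0,"tz": 0.4,"turn": 0,"grip": 0.7},
    {"tx": 0,"ty": 0,"tz": 0,"turn": 0,"grip": 0.7},
  ],
)

```text
time: 4.53
position: [0.4916, -0.1882, 0.2228]
tool_rot: [0.414, -3.11, -0.001]
ft_force: [-0.2, 0.9, -0.0]
grip_width: 0.705
grip_force: 0.0
```

```bash
python3 - <<'E'
from h import *
from bench import ctrl
T=pose(ctrl.get_state());plan(T,(.4935,-.186,.128),105.5)
E
```

```text
tool units [-0.05  0.03  1.58] n>= 1.5 yaw y 105.2 turn -0.04
```

Call:
send_rows(
  steps=[
    {"tx": -0.04,"ty": 0.03,"tz": 0.5,"turn": 0,"grip": 0.7},
    {"tx": 0,"ty": 0,"tz": 0.6,"turn": 0,"grip": 0.7},
    {"tx": 0,"ty": 0,"tz": 0.48,"turn": 0,"grip": 0.7},
    {"tx": 0,"ty": 0,"tz": 0,"turn": 0,"grip": 0.7},
    {"tx": 0,"ty": 0,"tz": 0,"turn": 0,"grip": 0},
    {"tx": 0,"ty": 0,"tz": 0,"turn": 0,"grip": 0},
    {"tx": 0,"ty": 0,"tz": 0,"turn": 0,"grip": 0},
    {"tx": 0,"ty": 0,"tz": 0,"turn": 0,"grip": 0},
  ],
  newtons=35,
)

```text
time: 5.52
position: [0.4949, -0.1856, 0.1303]
tool_rot: [-0.416, 3.113, -0.0]
ft_force: [0.3, 0.9, -0.1]
grip_width: 0.332
grip_force: 0.0
```

Call:
send_rows(
  steps=[
    {"tx": 0,"ty": 0,"tz": 0,"turn": 0,"grip": 0},
    {"tx": 0,"ty": 0,"tz": 0,"turn": 0,"grip": 0},
    {"tx": 0,"ty": 0,"tz": 0,"turn": 0,"grip": 0},
  ],
  newtons=50,
)

```text
time: 5.9
position: [0.4946, -0.1856, 0.1298]
tool_rot: [-0.416, 3.114, 0.0]
ft_force: [-1.0, 0.5, 1.4]
grip_width: 0.172
grip_force: 50.0
```

Call:
send_rows(
  steps=[
    {"tx": 0,"ty": 0,"tz": -0.4,"turn": 0,"grip": 0},
    {"tx": 0,"ty": 0,"tz": -0.6,"turn": 0,"grip": 0},
    {"tx": 0,"ty": 0,"tz": -1,"turn": 0,"grip": 0},
    {"tx": 0,"ty": 0,"tz": -1,"turn": 0,"grip": 0},
    {"tx": 0,"ty": 0,"tz": 0,"turn": 0,"grip": 0},
  ],
)

```text
time: 6.52
position: [0.4968, -0.1867, 0.3147]
tool_rot: [-0.415, 3.105, -0.004]
ft_force: [0.9, -0.3, -2.5]
grip_width: 0.177
grip_force: 50.0
```

```bash
python3 w.py g1; python3 - <<'E'
from h import *
from bench import ctrl
T=pose(ctrl.get_state());print(T.round(3));plan(T,(.6065,.189,.31),86)
E
```

```text
6.525 [ 0.49676172 -0.18669357  0.31465064] 105.20655314996488 [-0.2   0.02  0.53  1.65 -0.01  1.47  2.16]
[[-0.965 -0.262  0.004  0.495]
 [-0.262  0.965 -0.    -0.186]
 [-0.004 -0.002 -1.     0.311]
 [ 0.     0.     0.     1.   ]]
tool units [-3.43  5.55  0.03] n>= 6.3 yaw y 105.2 turn 2.4
```

View pics/g1.png

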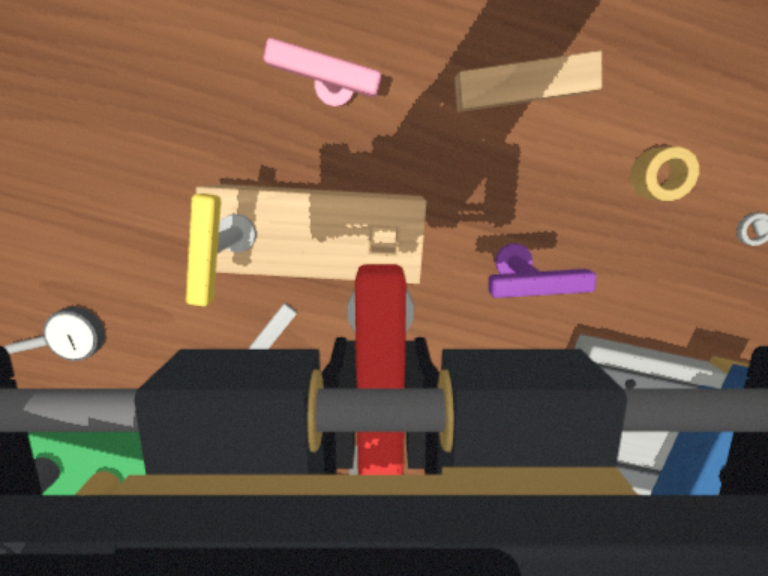

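The key is held upright: the bar is at (380,370), the collar shows behind it centred at (381,310), and the yellow key is still in the stand. I check the key's offset along the bar and any tilt, while moving over to the knob.

```bash
python3 - <<'E'
from h import *
d=dict(np.load("pics/g1.npz"));W=np.linalg.inv(d["T"])@d["W"]
h=cv2.cvtColor(d["pixels"],cv2.COLOR_RGB2HSV)
m=mask(d["pixels"],-6,6,150,50,box=(230,165,280,250));ys,xs=np.nonzero(m);print("bar top row",ys.min())
for r in(ys.min(),ys.min()+4):
  for z in(-.012,.006): 
    o,v=ray(d,(253.5,r),W);p=o+v*(z-o[2])/v[2];print("bar end tool",r,z,p.round(4))
for r in range(190,226,3):
    row=d["pixels"][r,225:290].astype(int);g=[225+i for i,c in enumerate(row) if abs(c[0]-c[2])<25 and c.sum()>150];print(r,g[:1],g[-1:])
for r in(203,207,211):
    o,v=ray(d,(253.7,r),W);p=o+v*(.072-o[2])/v[2];print("collar",r,p.round(4))
E
```

```text
bar top row 176
bar end tool 176 -0.012 [ 0.0444 -0.     -0.012 ]
bar end tool 176 0.006 [ 0.0404 -0.      0.006 ]
bar end tool 180 -0.012 [ 0.0425 -0.     -0.012 ]
bar end tool 180 0.006 [ 0.0383 -0.      0.006 ]
190 [] []
193 [] []
196 [235] [272]
199 [233] [273]
202 [232] [275]
205 [232] [275]
208 [232] [275]
211 [232] [275]
214 [233] [274]
217 [234] [272]
220 [236] [271]
223 [] []
collar 203 [0.0053 0.0002 0.072 ]
collar 207 [0.0022 0.0002 0.072 ]
collar 211 [-0.001   0.0002  0.072 ]
```

Call:
send_rows(
  steps=[
    {"tx": -0.49,"ty": 0.79,"tz": 0,"turn": 0,"grip": 0},
    {"tx": -0.49,"ty": 0.79,"tz": 0,"turn": 0,"grip": 0},
    {"tx": -0.49,"ty": 0.79,"tz": 0,"turn": 0,"grip": 0},
    {"tx": -0.49,"ty": 0.79,"tz": 0,"turn": 0,"grip": 0},
    {"tx": -0.49,"ty": 0.79,"tz": 0,"turn": 0,"grip": 0},
    {"tx": -0.49,"ty": 0.79,"tz": 0,"turn": 0,"grip": 0},
    {"tx": -0.49,"ty": 0.79,"tz": 0,"turn": 0,"grip": 0},
    {"tx": 0,"ty": 0,"tz": 0,"turn": 0.8,"grip": 0},
    {"tx": 0,"ty": 0,"tz": 0,"turn": 0.8,"grip": 0},
    {"tx": 0,"ty": 0,"tz": 0,"turn": 0.8,"grip": 0},
    {"tx": 0,"ty": 0,"tz": 0,"turn": 0,"grip": 0},
    {"tx": 0,"ty": 0,"tz": 0,"turn": 0,"grip": 0},
  ],
)

```text
time: 8.07
position: [0.6055, 0.1884, 0.3083]
tool_rot: [-0.106, -3.138, 0.001]
ft_force: [0.2, 0.9, -1.2]
grip_width: 0.18
grip_force: 50.0
```

```bash
python3 - <<'E'
from h import *
from bench import ctrl
T=pose(ctrl.get_state());print(T.round(4));plan(T,(.6065,.189,.26),86)
for n in("scene","top"):np.savez(f"pics/{n}1.npz",**ctrl.get_image(n))
import subprocess
T=dict(np.load("pics/top1.npz"));S=dict(np.load("pics/scene1.npz"))
b,l=blobs(mask(S["pixels"],-6,6,170,70));print(b)
cv2.imwrite("pics/c4.png",cv2.resize(S["pixels"][100:250,240:440,::-1],(800,600),interpolation=cv2.INTER_CUBIC))
E
```

```text
[[-9.977e-01  6.760e-02 -2.100e-03  6.055e-01]
 [ 6.760e-02  9.977e-01 -8.000e-04  1.884e-01]
 [ 2.100e-03 -9.000e-04 -1.000e+00  3.083e-01]
 [ 0.000e+00  0.000e+00  0.000e+00  1.000e+00]]
tool units [-0.02  0.01  0.81] n>= 0.8 yaw y 86.1 turn 0.02
[(176, [339.22, 140.09], 1), (91, [207.15, 288.96], 3)]
```

View pics/c4.png

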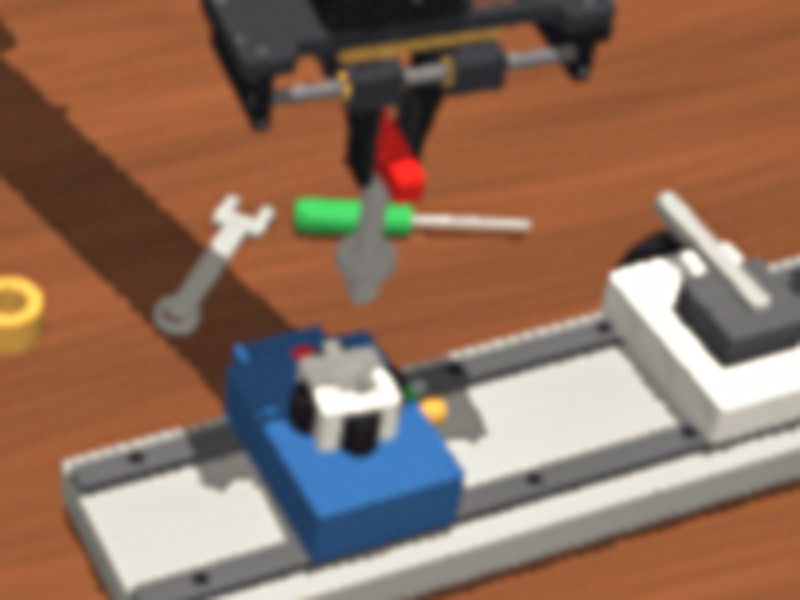

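The scene crop shows the key hanging upright at (375,220) right above the knob recess (350,370), with the gripper clear of everything. The key's axis sits about 2 mm toward tool +x, so I correct for that and lower.

Call:
send_rows(
  steps=[
    {"tx": -0.05,"ty": 0.01,"tz": 0.5,"turn": 0,"grip": 0},
    {"tx": 0,"ty": 0,"tz": 0.45,"turn": 0,"grip": 0},
    {"tx": 0,"ty": 0,"tz": 0,"turn": 0,"grip": 0},
    {"tx": 0,"ty": 0,"tz": 0,"turn": 0,"grip": 0},
  ],
)

```text
time: 8.68
position: [0.6096, 0.1891, 0.254]
tool_rot: [0.109, 3.138, 0.001]
ft_force: [0.0, -0.3, -0.8]
grip_width: 0.18
grip_force: 50.0
```

```bash
python3 - <<'E'
from h import *
from bench import ctrl
s=ctrl.get_state();T=pose(s);print(T[:3,3].round(4),np.round(s["ft_force"],1));plan(T,(.6085,.189,.2188),86)
d=ctrl.get_image("scene");t=ctrl.get_image("top")
a=cv2.resize(d["pixels"][150:225,290:365,::-1],(400,400),interpolation=cv2.INTER_CUBIC);b=cv2.resize(t["pixels"][130:205,155:230,::-1],(400,400),interpolation=cv2.INTER_CUBIC)
cv2.imwrite("pics/c5.png",np.hstack([a,b]))
# project predicted tip & knob centre
for n,q in(("tip",(T@[.002,0,.003+.103,1])[:3]),("mouth",(.6065,.189,.1385))):
    c=np.linalg.inv(d["cam_to_world"])@[*q,1];u=d["K"]@c[:3];u=u[:2]/u[2];print(n,((u-[290,150])*400/75).round())
E
```

```text
[0.6096 0.1891 0.254 ] [ 0.  -0.3 -0.8]
tool units [ 0.02 -0.    0.59] n>= 0.6 yaw y 86.0 turn 0.0
tip [202. 226.]
mouth [198. 239.]
```

View pics/c5.png

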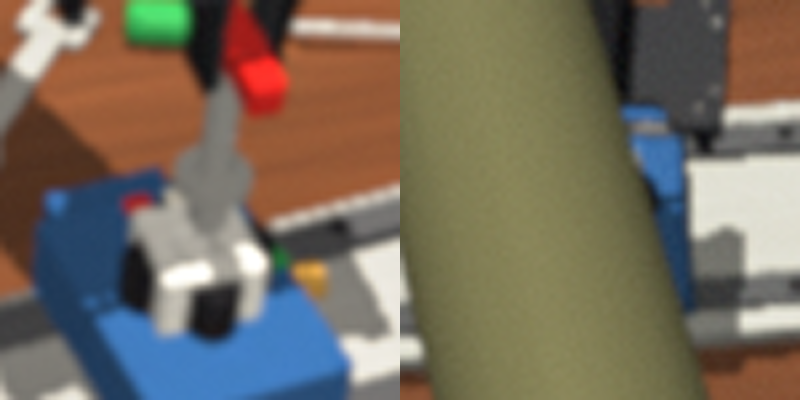

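The key's tip is at (208,225) in the left crop, right above the mouth in the middle of the knob's top. I insert gently.

Call:
send_rows(
  steps=[
    {"tx": 0.01,"ty": 0,"tz": 0.1,"turn": 0,"grip": 0},
    {"tx": 0,"ty": 0,"tz": 0.1,"turn": 0,"grip": 0},
    {"tx": 0,"ty": 0,"tz": 0.1,"turn": 0,"grip": 0},
    {"tx": 0,"ty": 0,"tz": 0,"turn": 0,"grip": 0},
  ],
)

```text
time: 9.28
position: [0.608, 0.1889, 0.2338]
tool_rot: [-0.109, -3.138, 0.001]
ft_force: [-0.1, -0.4, -1.1]
grip_width: 0.179
grip_force: 50.0
```

Call:
send_rows(
  steps=[
    {"tx": 0,"ty": 0,"tz": 0.1,"turn": 0,"grip": 0},
    {"tx": 0,"ty": 0,"tz": 0.1,"turn": 0,"grip": 0},
    {"tx": 0,"ty": 0,"tz": 0.04,"turn": 0,"grip": 0},
    {"tx": 0,"ty": 0,"tz": 0.04,"turn": 0,"grip": 0},
    {"tx": 0,"ty": 0,"tz": 0,"turn": 0,"grip": 0},
  ],
)

```text
time: 9.9
position: [0.6088, 0.189, 0.2189]
tool_rot: [0.109, 3.139, 0.001]
ft_force: [-1.8, -0.4, 3.0]
grip_width: 0.177
grip_force: 50.0
```

Call:
send_rows(
  steps=[
    {"tx": 0,"ty": -0.005,"tz": 0,"turn": 0.8,"grip": 0},
    {"tx": 0,"ty": -0.005,"tz": 0,"turn": 0.8,"grip": 0},
    {"tx": 0,"ty": -0.005,"tz": 0,"turn": 0.8,"grip": 0},
    {"tx": 0,"ty": -0.005,"tz": 0,"turn": 0.8,"grip": 0},
    {"tx": 0,"ty": 0,"tz": 0,"turn": 0,"grip": 0},
  ],
)

```text
time: 10.52
position: [0.6081, 0.1881, 0.2189]
tool_rot: [0.8, 3.038, 0.001]
ft_force: [-2.2, 0.1, 4.2]
grip_width: 0.182
grip_force: 50.0
```

```bash
python3 - <<'E'
from h import *
from bench import ctrl
s=ctrl.get_state();print(yawy(pose(s)),s["position"],np.round(s["ft_force"],1),np.round(s["torque"],2),np.round(s["joint_positions"],2))
E
```

```text
60.507128209369036 [0.60811428 0.18808099 0.21885943] [-2.2  0.1  4.2] [-0.08  0.66  0.  ] [-0.61  0.31  0.34  1.53 -0.1   1.33  0.79]
```

Call:
send_rows(
  steps=[
    {"tx": 0,"ty": -0.005,"tz": 0,"turn": 0.8,"grip": 0},
    {"tx": 0,"ty": -0.005,"tz": 0,"turn": 0.8,"grip": 0},
    {"tx": 0,"ty": -0.005,"tz": 0,"turn": 0.8,"grip": 0},
    {"tx": 0,"ty": -0.005,"tz": 0,"turn": 0.8,"grip": 0},
    {"tx": 0,"ty": -0.005,"tz": 0,"turn": 0.8,"grip": 0},
    {"tx": 0,"ty": 0,"tz": 0,"turn": 0,"grip": 0},
  ],
)

```text
time: 11.28
position: [0.6074, 0.1873, 0.2188]
tool_rot: [1.604, 2.701, 0.002]
ft_force: [-1.6, 0.4, 6.0]
grip_width: 0.181
grip_force: 50.0
```

```bash
cat > st.py <<'E'
from h import *
from bench import ctrl
s=ctrl.get_state();print(s["time"],yawy(pose(s)).round(1),s["position"].round(4) if hasattr(s["position"],"round") else s["position"],np.round(s["ft_force"],1),np.round(s["torque"],2),np.round(s["joint_torque"][6],2))
E
python3 st.py
```

```text
11.275 28.6 [0.6074 0.1873 0.2188] [-1.6  0.4  6. ] [0.05 0.59 0.05] -0.36
```

Call:
send_rows(
  steps=[
    {"tx": 0,"ty": -0.005,"tz": 0,"turn": 0.8,"grip": 0},
    {"tx": 0,"ty": -0.005,"tz": 0,"turn": 0.8,"grip": 0},
    {"tx": 0,"ty": -0.005,"tz": 0,"turn": 0.8,"grip": 0},
    {"tx": 0,"ty": -0.005,"tz": 0,"turn": 0.8,"grip": 0},
    {"tx": 0,"ty": 0,"tz": 0,"turn": 0,"grip": 0},
  ],
)

```text
time: 11.9
position: [0.6065, 0.1871, 0.2188]
tool_rot: [2.161, 2.28, 0.003]
ft_force: [-1.6, 0.5, 4.9]
grip_width: 0.177
grip_force: 50.0
```

```bash
python3 st.py
```

```text
11.9 3.1 [0.6065 0.1871 0.2188] [-1.6  0.5  4.9] [ 0.13  0.4  -0.01] -0.32
```

Call:
send_rows(
  steps=[
    {"tx": 0,"ty": 0,"tz": 0,"turn": 0.4,"grip": 0},
    {"tx": 0,"ty": 0,"tz": 0,"turn": 0,"grip": 0},
  ],
)

```text
time: 12.15
position: [0.6065, 0.1871, 0.2189]
tool_rot: [2.224, 2.219, 0.003]
ft_force: [-1.2, 0.9, 4.4]
grip_width: 0.176
grip_force: 50.0
```

```bash
python3 st.py
```

```text
12.15 -0.1 [0.6065 0.1871 0.2189] [-1.2  0.9  4.4] [0.15 0.4  0.05] -0.21
```

Call:
send_rows(
  steps=[
    {"tx": 0,"ty": 0,"tz": 0,"turn": 0.3,"grip": 0},
    {"tx": 0,"ty": 0,"tz": 0,"turn": 0,"grip": 0},
  ],
)

```text
time: 12.4
position: [0.6065, 0.1871, 0.2189]
tool_rot: [2.27, 2.172, 0.003]
ft_force: [-1.1, 0.6, 5.3]
grip_width: 0.176
grip_force: 50.0
```

```bash
python3 st.py
```

```text
12.4 -2.5 [0.6065 0.1871 0.2189] [-1.1  0.6  5.3] [0.14 0.42 0.08] -0.19
```

Call:
send_rows(
  steps=[
    {"tx": 0,"ty": 0,"tz": 0,"turn": 0.3,"grip": 0},
    {"tx": 0,"ty": 0,"tz": 0,"turn": 0,"grip": 0},
  ],
)

```text
time: 12.65
position: [0.6064, 0.1871, 0.2188]
tool_rot: [-2.314, -2.124, -0.003]
ft_force: [-1.0, 0.5, 5.4]
grip_width: 0.179
grip_force: 50.0
```

```bash
python3 st.py
```

```text
12.65 -4.9 [0.6064 0.1871 0.2188] [-1.   0.5  5.4] [0.14 0.45 0.13] -0.25
```

Call:
send_rows(
  steps=[
    {"tx": 0,"ty": 0,"tz": 0,"turn": 0.3,"grip": 0},
    {"tx": 0,"ty": 0,"tz": 0,"turn": 0,"grip": 0},
  ],
)

```text
time: 12.9
position: [0.6064, 0.1871, 0.2188]
tool_rot: [-2.358, -2.076, -0.003]
ft_force: [-2.0, 1.3, 5.6]
grip_width: 0.177
grip_force: 50.1
```

```bash
python3 st.py
```

```text
12.9 -7.3 [0.6064 0.1871 0.2188] [-2.   1.3  5.6] [0.08 0.49 0.28] -0.49
```

Call:
send_rows(
  steps=[
    {"tx": 0,"ty": 0,"tz": 0,"turn": 0.3,"grip": 0},
    {"tx": 0,"ty": 0,"tz": 0,"turn": 0,"grip": 0},
  ],
)

```text
time: 13.15
position: [0.6064, 0.1872, 0.2188]
tool_rot: [2.4, 2.028, 0.003]
ft_force: [-1.3, 0.3, 6.2]
grip_width: 0.178
grip_force: 50.4
```

```bash
python3 st.py
```

```text
13.15 -9.6 [0.6064 0.1872 0.2188] [-1.3  0.3  6.2] [0.05 0.46 0.65] -0.74
```

Torque has climbed to 0.65 N m against the stop, well above the knob's 0.15, so the knob is at its end. I ease the torque, open and withdraw.

Call:
send_rows(
  steps=[
    {"tx": 0,"ty": 0,"tz": 0,"turn": -0.5,"grip": 0},
    {"tx": 0,"ty": 0,"tz": 0,"turn": 0,"grip": 0},
    {"tx": 0,"ty": 0,"tz": 0,"turn": 0,"grip": 0.6},
    {"tx": 0,"ty": 0,"tz": 0,"turn": 0,"grip": 0.6},
    {"tx": 0,"ty": 0,"tz": 0,"turn": 0,"grip": 0.6},
    {"tx": 0,"ty": 0,"tz": 0,"turn": 0,"grip": 0.6},
    {"tx": 0,"ty": 0,"tz": 0,"turn": 0,"grip": 0.6},
  ],
)

```text
time: 14.02
position: [0.6061, 0.1863, 0.2179]
tool_rot: [2.334, 2.103, -0.0]
ft_force: [0.3, 0.4, -0.1]
grip_width: 0.581
grip_force: 0.0
```

Call:
send_rows(
  steps=[
    {"tx": 0,"ty": 0,"tz": -0.2,"turn": 0,"grip": 0.6},
    {"tx": 0,"ty": 0,"tz": -0.5,"turn": 0,"grip": 0.6},
    {"tx": 0,"ty": 0,"tz": -0.8,"turn": 0,"grip": 0.6},
    {"tx": 0,"ty": 0,"tz": -0.8,"turn": 0,"grip": 0.6},
    {"tx": 0,"ty": 0,"tz": 0,"turn": 0,"grip": 0.6},
  ],
)

```text
time: 14.65
position: [0.6079, 0.1864, 0.3619]
tool_rot: [2.332, 2.1, 0.014]
ft_force: [-0.3, -0.5, -0.7]
grip_width: 0.597
grip_force: 0.0
```

```bash
python3 w.py f1; python3 - <<'E'
from h import *
from bench import ctrl
d=dict(np.load("pics/f1.npz"));S=ctrl.get_image("scene")
A=[]
for n,D,W in(("w",d,d["W"]),("s",S,S["cam_to_world"])):
    b,l=blobs(mask(D["pixels"],-6,6,150,60),40);print(n,b);
    for a in b:
        q,r=line((l==a[2]).astype(np.uint8))
        w=np.array([plane(ray(D,x,W),.229)[:2] for x in q]);e=np.diff(w,axis=0);print(w.mean(0).round(4),np.degrees(np.arctan2(e[:,1],e[:,0])).round(1),np.linalg.norm(e,axis=1).round(3))
        A.append((n,a[0],ray(D,r[0],W)))
w=max((a for a in A if a[0]=="w"),key=lambda a:a[1])
for a in A:
    if a[0]=="s": print(tri([w[2],a[2]]))
E
```

```text
14.65 [0.60794398 0.1863726  0.36188113] -5.989119723845528 [-0.74  0.27  0.52  1.3  -0.14  1.59 -0.34]
w [(1314, [249.79, 183.97], 1), (99, [210.45, 170.88], 2)]
[0.6063 0.1897] [ -3.  -92.8 177.1] [0.015 0.08  0.016]
[0.5715 0.2079] [   2.2  -89.8 -177.8] [0.011 0.008 0.011]
s [(351, [330.96, 167.9], 2), (97, [207.16, 289.23], 4)]
[0.611  0.1867] [ 87.2 -18.5 -93.1] [0.083 0.034 0.081]
[ 0.8332 -0.147 ] [124.7  24.6 -56.1] [0.018 0.021 0.018]
(array([0.60603704, 0.18963034, 0.22346443]), [np.float64(0.0002643382230760239), np.float64(0.00026433822307602486)])
(array([ 0.54868407, -0.01925468, -0.28558612]), [np.float64(0.0939189246816318), np.float64(0.09391892468163163)])
```

The key stands at (0.606, 0.190) with its bar at 0.2235, which is the fully seated height. To check the knob's angle past the bar, I step aside.

Call:
send_rows(
  steps=[
    {"tx": 0,"ty": -0.9,"tz": 0,"turn": 0,"grip": 0.6},
    {"tx": 0,"ty": -0.9,"tz": 0,"turn": 0,"grip": 0.6},
    {"tx": 0,"ty": 0,"tz": 0,"turn": 0,"grip": 0.6},
  ],
)

```text
time: 15.12
position: [0.4949, 0.1989, 0.3549]
tool_rot: [-2.326, -2.106, 0.003]
ft_force: [1.1, -0.6, 0.7]
grip_width: 0.596
grip_force: 0.0
```

```bash
python3 w.py f2; python3 - <<'E'
from h import *
d=dict(np.load("pics/f2.npz"));P=d["pixels"]
# rectify to the plane z=.139: 1 px = 1.5 mm, rows: x .55..0.665, cols: y .25...13
def proj(p):
    u=d["K"]@(np.linalg.inv(d["W"])@[*p,1])[:3];return u[:2]/u[2]
x0,y0,s=.545,.255,.001
src=np.float32([proj((x0,y0,.139)),proj((x0,y0-.13,.139)),proj((x0+.125,y0-.13,.139)),proj((x0+.125,y0,.139))])
H=cv2.getPerspectiveTransform(src,np.float32([[0,0],[130,0],[130,125],[0,125]]))
I=cv2.warpPerspective(P,H,(130,125));h=cv2.cvtColor(I,cv2.COLOR_RGB2HSV).astype(int)
def c(p):
    H,S,V=p
    if S>100 and (H<8 or H>172):return "R"
    if S>90 and 40<H<85:return "G"
    if S>90 and 95<H<130:return "b"
    if V<60:return "#"
    if S<60 and V>90:return "W"
    return "."
for r in range(0,125,3):print("".join(c(h[r,k]) for k in range(0,130,2)),round(x0+r*s,3))
E
```

```text
15.125 [0.49485019 0.1988802  0.3548853 ] -5.6859853686040305 [-0.88  0.03  0.47  1.56 -0.02  1.56 -0.51]
WWWWWWW.bbbbbbbbbbbbbbbbbbbb.RRRRR.bbbbbbbbbbbbbbbbbbWWWWWWWWWWWW 0.545
WWWWWWW.bbbbbbbbbbbbbbbbbbbb.RRRRR.bbbbbbbbbbbbbbbbbbWWWWWWWWWWWW 0.548
WWWWWWW.bbbbbbbbbbbbbbbbbbbb.RRRRR.bbbbbbbbbbbbbbbbbbWWWWWWWWWWWW 0.551
WWWWWWWWbbbbbbbbbbbbbbbbbbbb.RRRRR.bbbbbbbbbbbbbbbbbbWWWWWWWWWWWW 0.554
WWWWWWWWbbbbbbbbbbbbbbbbbbbb.......bbbbbbbbbbbbbbbbbbWWWWWWWWWWWW 0.557
WWWWWWW.bbbbbbbbbbbbbbbbbbbbbbbbbbbbbbbbbbbbbbbbbbbbbWWWWWWWWWWWW 0.56
WWWWWWW.bbbbbbbbbbbbbbbbbbbbbbbbbbbbbbbbbbbbbbbbbbbbbWWWWWWWWWWWW 0.563
WWWWWWWbbbbbbbbbbbbbbbbbbbbbbbbbbbbbbbbbbbbbbbbbbbbb.WWWWWWWWWWWW 0.566
WWWWWWWbbbbbbbbbbbbbbbbbbbbbb#####bbbbbbbbbbbbbbbbbb.WWWWWWWWWWWW 0.569
WWWWWWWbbbbbbbbbbbbbbbbbbbbb#########bbbbbbbbbbbbbbb.WWWWWWWWWWWW 0.572
WWWWWWWbbbbbbbbbbbbbbWW..bb####......#bbbbbbbbbbbbbbWWWWWWWWWWWWW 0.575
WWWWWWWbbbbbbbbbbbbbbWWWWWW.##........#.bbbbbbbbbbbbWWWWWWWWWWWWW 0.578
WWWWWWWbbbbbbbbbbbbb.WWWWWWWW........##.WWWbbbbbbbbbWWWWWWWWWWWWW 0.581
......W.bbbbbbbbbbbbWWWWWWWWWWWWWWWWWWWWWWWWWbbbbbbbWWWWWWW
[... 1325 characters left out ...]
bbRRRRRRRRRRRRRRRRRRRRRRRRRRRRRRRRRRRRRRRRRRRRR 0.641
......bbbbbbbbbbbbbbRRRRRRRRRRRRRRRRRRRRRRRRRRRRRRRRRRRRRRRRRRRRR 0.644
......Wbbbbbbbbbbbbb.RRRRRRRRRRRRRRRRRRRRRRRRRRRRRRRRRRRRRRRRRRRR 0.647
.......bbbbbbbbbbbbbbRRRRRRRRRRRRRRRRRRRRRRRRRRRRRRRRRRR......... 0.65
.......bbbbbbbbbbbbbbb.RR.........bbbbbbbbbbbbbbbb............... 0.653
...............WWWWWWWWW.bbbbbbbbbbbbbbbbbbbbbbbbbW.............. 0.656
..............................................WWWW............... 0.659
................................................................. 0.662
................................................................. 0.665
................................................................. 0.668
```

```bash
python3 -c "
from bench import ctrl
print(ctrl.close_job())"
```

```text
the job is handed in; nothing more can be done
None
```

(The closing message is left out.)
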